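# Glide test of a glue syringe

## Task

Test the glue syringe in the single-hole press block by pressing its drawn-out plunger gently straight down. If it glides, push it fully home and stand the syringe in a free hole of the long rack beside the tested one; if it stiffens on the way (more than about 8 N), do not force it but put the syringe in the red bin as it is. Never press the syringe with more than 20 N, and leave the tested syringe and everything else on the table alone.

Things in the scene. Friction and masses are not known exactly. Their poses are not given: they have to be found in the camera images.
- block: press block: wooden block fixed to the table, 90 x 90 x 50 mm, origin at the centre of its underside, z up. One upright round hole in its middle, 26 mm across and 40 mm deep, holds the syringe to be tested.
- rack: rack for good syringes: long dark wooden block with green side strips, fixed to the table, 84 x 230 x 50 mm; origin at the centre of its underside, y along the row of three round upright holes, z up. Holes 28 mm across with a 2 mm chamfer, 40 mm deep, centred at y = -70, 0 and +70 mm, x = 0. A tested syringe stands in the middle one, the two end holes are free.
- bin: red stacking bin for rejects, fixed to the table; 250 (its x) x 180 (its y) x 110 mm high outside, walls and floor 4 mm; origin at the centre of its underside. Open at the top, empty; its front (-x) wall is only 60 mm high and the side walls slope up to full height 40 mm in front of the centre. Bin and rack stand on either side of the press block, either way round.
- syringe_mid (a point): middle of the barrel of the syringe under test, on its axis 55 mm above the foot; z runs up towards the plunger. Clear round barrel 24 mm across, yellow foot cap, 103 mm from foot to top of the white finger flange (26 x 46 x 3 mm); about 45 g. It starts standing in the press block, foot 10 mm above the table. It can be lifted by its thumb rest: friction holds the plunger where it is.
- thumb (a point): centre of the top of the plunger's thumb rest: a blue disc 28 mm across, 5 mm thick, on an 11 mm square rod; z points up. In the press block its top is 129 mm above the table when fully home (16 mm above the flange top), 179 mm when drawn fully out. A faulty plunger springs back a few mm when let go. A fault cannot be seen.
- plunger (a joint): plunger travel in m: 0 drawn out, 0.050 fully home; starts at 0 to 0.006. A sound one glides at a steady 2 to 4 N until home, where its rubber tip meets the end and squashes (4 N per mm). A faulty one (more than half are) glides, then from some point between 13 and 32 mm of travel the load climbs 1.8 N per mm: over 8 N before it is home means faulty. Over 20 N cracks the syringe, also at the end.
- done_mid (a point): middle of the barrel (55 mm above the foot) of an already tested syringe of the same kind, standing in the rack's middle hole with its plunger home (thumb rest 129 mm above the table). Leave it alone.
- hammer: hammer lying behind the work area, wooden handle, 260 mm long; leave alone
- screwdriver: blue screwdriver, 200 mm, lying at the left; leave alone
- glue_bottle: white glue bottle with orange cap, 60 mm across, 160 mm high, standing at the right; leave alone
- phone: black phone, 72 x 148 x 9 mm, lying at the right; leave alone
- wood_peg: half of a wooden clothes peg, 75 x 11 x 11 mm, lying behind the press block; leave alone
- tape_roll: roll of grey tape, 84 mm across, 45 mm high, lying at the far left; leave alone

How it is judged (in metres and radians):
On the way:
1. in the press block the plunger has been pressed until it is home or needs more than 6.5 N (horizontal distance between syringe_mid and block below 0.02 m and (value of joint plunger above 0.046 m or (value of joint plunger above 0.011 m and contact force between syringe and block above 6.5 N))), for 0.02 s.
At the end, for the whole second after the job is handed in: The syringe is at rest: with its plunger home (within 4 mm) it stands upright (within 0.14 rad) on the floor of a free hole of the rack; with its plunger stuck (over 5.5 mm short of home) the middle of its barrel is inside the red bin, below the rim. The tested syringe still stands in the rack (((value of joint plunger above 0.046 m and angle between syringe_mid's own z axis and vertical below 0.14 rad and x of syringe_mid in the frame of rack between -0.02 and 0.02 m and y of syringe_mid in the frame of rack between -0.09 and 0.09 m and z of syringe_mid in the frame of rack between 0.055 and 0.072 m) or (value of joint plunger below 0.0445 m and x of syringe_mid in the frame of bin between -0.125 and 0.125 m and y of syringe_mid in the frame of bin between -0.09 and 0.09 m and z of syringe_mid in the frame of bin between 0 and 0.105 m)) and linear speed of syringe below 0.03 m/s and angle between done_mid's own z axis and vertical below 0.14 rad); the robot touches nothing.
It fails at once if the syringe pressed with more than 20 N into the press block or the rack (cracked) (contact force between syringe and block above 20 N or contact force between syringe and rack above 20 N).
It fails at once if the already tested syringe taken or knocked (moved more than 10 mm) (distance of done_mid from where it was at the start of the episode above 0.01 m).
It fails at once if another thing on the table moved by more than 20 mm (distance of any of hammer, screwdriver, glue_bottle, phone, wood_peg, tape_roll from where it was at the start of the episode above 0.02 m).
It also fails if it takes over 51 s, if anything falls off the work surface, if the arm or the gripper's body presses on something with over 40 N, if the wrist force passes 120 N, or if a joint passes its speed limit or range.

## Robot

A 6-joint arm with a two-finger parallel gripper is mounted at the origin on the work surface. World frame = base frame: x ahead of the robot, y to its left, z up, the work surface at z = 0. Lengths are in m, angles in degrees, forces in N, time in s.
With the tool pointing down it reaches from about 0.35 to 0.875 m from the base axis. Payload 4.2 kg.
Tool frame: the origin (TCP) lies midway between the tips of the shut fingers; the grasp point (between the pads) lies 19 mm behind it; z points along the fingers, y is the line along which they close (so a half turn about z gives the same grasp; the last joint's range is limited). The gripper opens to 87 mm and grips with 3 to 60 N. Pads are 19 mm wide; open, the fingers measure 117 mm over their backs; the gripper's body (75 mm by 190 mm) begins 51 mm behind the grasp point.
Start: joints at [81.681, 22.042, 0.453, 0, -68.411, -14.817], TCP at [0.246, 0.575, 0.223] pointing down, gripper open.
Joint ranges: [-179.83, 179.83], [-69.29, 118.12], [-61.27, 80.66], [-181.25, 117.63], [-171.15, -9.14], [-177.46, 177.46]. Speed limits (degrees/s): [159.86, 159.86, 180, 180, 180, 180].

## Interface

Orientations are given as a 3x3 rotation matrix whose columns are the frame's x, y, z axes.
In Python, from station import r, cams gives the robot as it stands.
- The arm moves only by the tool play_rows, never from a script. Its argument "commands" is text: rows parted by semicolons, each of 6 numbers parted by spaces: the shift along the world's x, y, z normalised to -1 to 1, where 1 is 30 mm, then the turn, a rotation vector about the world's x, y, z normalised to -1 to 1, where 1 is 0.15 rad. A call has 1 to 20 rows; each row shifts and turns the commanded pose from where the row before left it; what a row does not reach is not made up. A row lasts 1/10 s, in which the tool goes at most 50 mm and 8.59 degrees, less where a joint would pass 70% of its speed; a pose out of reach is approached as far as the arm can. A call with a number of a shift or a turn outside -1 to 1 is refused whole. A call with a gripper value outside its range is refused whole. "grip" is the finger opening in mm, from 0 to 87, set as the call begins (left out, the last holds). The fingers move at their own pace and stop on an object; the grip force is fixed at half the most. Time passes only in rows, so rows that do not move let the fingers close. It gives the time, the measured TCP pose, the force, the opening and the grip force at its end, in the units of the state.
- r.sense(): the state, without advancing time (a new reading comes with each control period).
- cams.capture(name): name is "scene" or "top"; returns (picture, depth): 420x560x3 uint8, blue, green, red; 420x560 float32, m along the optical axis (not along the pixel's ray), 0 where there is no reading.
- cams.camera_info(name): a dict with "mtx" (3x3 intrinsics, pixels), "R" (3x3) and "t" (3): a world point X has camera coordinates R X + t. Camera axes: x right, y down, z forward; pixel columns grow to the right and rows downward; lengths in m; the calibration is good to about 2 mm. A picture is of the moment at which its call begins. camera_info takes no time and is no camera call.
- r.finish_job(): hands the job in; it is judged then, once.
The state is a dict: "time_s": time; "joints": joint angles; "joint_velocities": joint speeds; "effort": joint torques, N m; "tcp_pos": TCP position; "ee_rot": TCP orientation; "wrist_force": force on the tool from outside, world axes, zero at the start; "moment": the same for the moment, N m; "gripper_width": opening from 0.0 (shut) to 1.0 (fully open); "gripper_force": force on a finger pad.
Only numpy, scipy, OpenCV 4.12 (cv2) and the standard library are available. Lean on these libraries where they do the work, as an engineer would, in place of code of your own. Each camera call takes 0.05 s, during which the arm holds its last target. There are 200 camera calls.

## Working session

There is one attempt and no reset: what is moved stays moved. The work goes in short steps, Python scripts to look and compute and a tool call to move; the robot and the scene stay as the last step left them, time stands still between calls to the robot, and variables do not carry over. Pictures are saved under pics/ and viewed, at most 10 in all, crops included, and the job is handed in when it is done.

Besides the shell and the picture viewer there is one more tool, called after ">>>" by a JSON object that holds its "fn" and its "kwargs", one argument or row to a line. play_rows: Moves the arm, as the interface text tells. Scaled input: -1 to 1 covers 30 mm each way for a shift and 0.15 rad each way for a turn. Its arguments: {"type":"object","properties":{"commands":{"type":"string"},"grip":{"type":"number"}},"required":["commands"]}

```bash
mkdir -p pics; ls
cat > h.py <<'E'
import numpy as np, cv2
from station import r, cams
def snap(n,tag):
    p,d=cams.capture(n); cv2.imwrite(f'pics/{tag}.png',p); np.save(f'pics/{tag}.npy',d); return p,d
def world(n,d,u,v,w=1):
    i=cams.camera_info(n); K=np.array(i['mtx']);R=np.array(i['R']);t=np.array(i['t'])
    u0,v0=int(round(u)),int(round(v)); a=d[v0-w:v0+w+1,u0-w:u0+w+1]; z=np.median(a[a>0])
    return R.T@(z*np.linalg.inv(K)@[u,v,1]-t)
def atz(n,u,v,z):
    i=cams.camera_info(n); K=np.array(i['mtx']);R=np.array(i['R']);t=np.array(i['t'])
    c=-R.T@t; q=R.T@np.linalg.inv(K)@[u,v,1]; return c+q*(z-c[2])/q[2]
E
python3 - <<'E'
from h import *
p,_=snap('top','top1'); q,_=snap('scene','sc1')
s=r.sense(); print(s['time_s'],s['tcp_pos'],np.round(s['ee_rot'],3),s['wrist_force'])
for n in('top','scene'):
    i=cams.camera_info(n); print(n,np.round(-np.array(i['R']).T@np.array(i['t']),3),np.round(i['R'],2).tolist())
E
```

```text
pics
0.1 [0.24533348 0.57424087 0.22157599] [[ 0.92  -0.393 -0.001]
 [-0.393 -0.919 -0.002]
 [ 0.     0.002 -1.   ]] [-0.31481157 -0.22626016 -0.27909635]
top [0.419 0.022 1.611] [[0.01, -1.0, 0.0], [-0.99, -0.01, -0.1], [0.1, 0.0, -0.99]]
scene [ 1.134 -0.051  1.189] [[0.16, 0.99, -0.01], [0.86, -0.14, -0.48], [-0.48, 0.07, -0.87]]
```

View pics/top1.png

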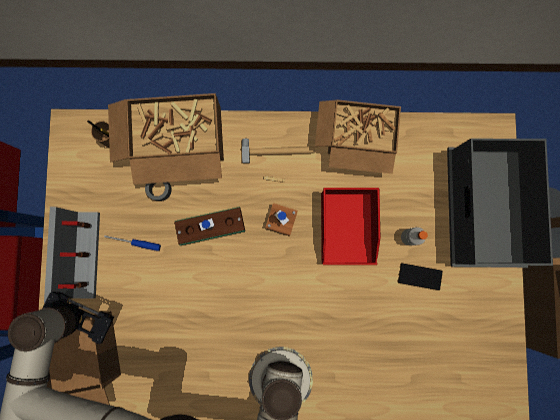

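View pics/sc1.png

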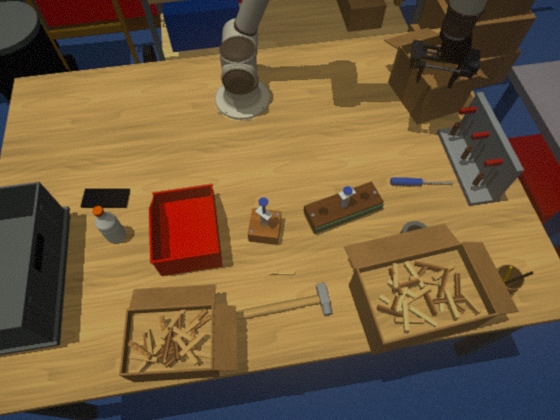

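The top view shows the rack at about (210,226), with the done syringe at (207,225). The block is at (281,219) with the blue thumb near (282,216), and the bin is at (351,227). I'll enlarge this region.

Run:
```python
from h import *
p=cv2.imread('pics/top1.png'); d=np.load('pics/top1.npy')
c=cv2.resize(p[190:255,165:310],None,fx=5.5,fy=5.5,interpolation=cv2.INTER_CUBIC); cv2.imwrite('pics/c1.png',c)
hsv=cv2.cvtColor(p,cv2.COLOR_BGR2HSV)
m=cv2.inRange(hsv,(105,150,60),(128,255,255))
n,l,st,ce=cv2.connectedComponentsWithStats(m[195:250,190:300])
for s,k in zip(st[1:],ce[1:]):
    if s[4]>20:
        u,v=k+[190,195]; print(s,u,v,world('top',d,u,v,1), atz('top',u,v,.179),atz('top',u,v,.129))
for u,v in [(323,189),(380,188),(378,264),(322,263)]: print('bin',atz('top',u,v,.11))
print(world('top',d,350,227))
```

```text
[88 17  8  8 49] 281.59183673469386 215.30612244897958 [0.54858901 0.00319601 0.17403158] [0.54814209 0.00326069 0.179     ] [0.5526397 0.0026098 0.129    ]
[12 25  8  9 49] 205.3265306122449 223.6734693877551 [0.52284225 0.25223753 0.12626819] [0.5191661  0.24405549 0.179     ] [0.52265181 0.25181365 0.129     ]
bin [ 0.6439245  -0.13513256  0.11      ]
bin [ 0.64922156 -0.32552134  0.11      ]
bin [ 0.39700054 -0.31561923  0.11      ]
bin [ 0.39842169 -0.13171608  0.11      ]
[ 0.52488725 -0.24230261  0.0013099 ]
```

View pics/c1.png

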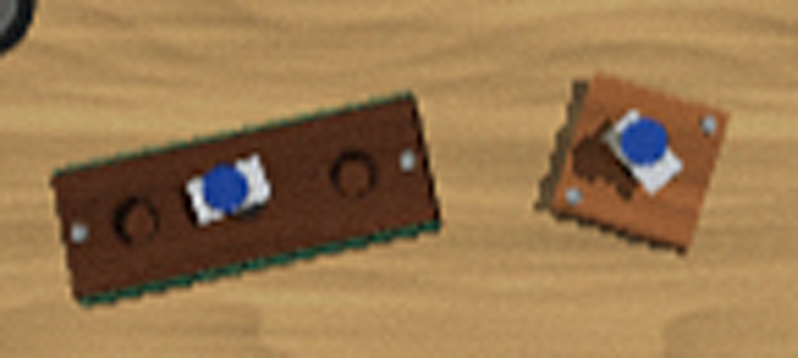

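The crop shows the free rack holes at about (136,221) and (354,173). The done thumb is at (225,188) and the thumb under test at (645,141). I'll shut the gripper and move above the thumb, turning so the fingers close across the rack row.

>>> {"fn": "play_rows", "kwargs": {
  "commands": "0.5 -0.95 0.1 0 0 -0.317;0.5 -0.95 0.1 0 0 -0.317;0.5 -0.95 0.1 0 0 -0.317;0.5 -0.95 0.1 0 0 -0.317;0.5 -0.95 0.1 0 0 -0.317;0.5 -0.95 0 0 0 -0.317;0.5 -0.95 0 0 0 -0.317;0.5 -0.95 0 0 0 -0.317;0.5 -0.95 0 0 0 -0.317;0.5 -0.95 0 0 0 -0.317;0.5 -0.95 0 0 0 -0.317;0.5 -0.95 0 0 0 -0.317;0.5 -0.95 0 0 0 -0.317;0.5 -0.95 0 0 0 -0.317;0.5 -0.95 0 0 0 -0.317;0.5 -0.95 0 0 0 -0.317;0.5 -0.95 0 0 0 -0.317;0.5 -0.95 0 0 0 -0.317;0.5 -0.95 0 0 0 -0.317;0.5 -0.95 0 0 0 -0.317",
  "grip": 0
}}

```text
time_s: 2.1
tcp_pos: [0.5457, 0.0034, 0.2371]
ee_rot: [[0.212, -0.977, -0.001], [-0.977, -0.212, 0.0], [-0.0, 0.001, -1.0]]
wrist_force: [0.7, 1.4, 0.2]
gripper_width: 0.01
gripper_force: 0.0
```

>>> {"fn": "play_rows", "kwargs": {
  "commands": "0 0 0 0 0 0;0 0 0 0 0 0;0 0 0 0 0 0"
}}

```text
time_s: 2.4
tcp_pos: [0.5451, 0.0052, 0.2373]
ee_rot: [[0.215, -0.977, -0.001], [-0.977, -0.215, 0.0], [-0.0, 0.001, -1.0]]
wrist_force: [-0.5, -0.4, -0.7]
gripper_width: 0.006
gripper_force: 0.0
```

Run:
```python
from h import *
f=lambda x,y:((x+.5)/5.5-.5+165,(y+.5)/5.5-.5+190)
a,b=[atz('top',*f(*q),.05) for q in((136,221),(354,173))]
m=(a+b)/2; w=(a-b)/np.linalg.norm(a-b); print(a,b,m,np.linalg.norm(a-b)); 
d=np.array([.5227,.2518,.05]); print('near hole via done',d-.07*w)
cs=[atz('top',*f(*q),.05) for q in((598,73),(728,114),(686,250),(553,209))]; print('block',np.mean(cs,0))
s=r.sense(); print(s['time_s'],s['tcp_pos'],np.round(s['ee_rot'],3).tolist(),s['wrist_force'],s['gripper_width'],'row ang',np.degrees(np.arctan2(w[1],w[0])))
```

```text
[0.50658133 0.31860134 0.05      ] [0.53805532 0.18286121 0.05      ] [0.52231833 0.25073128 0.05      ] 0.13934129646544963
near hole via done [0.53851139 0.18360909 0.05      ]
block [0.54722704 0.00288306 0.05      ]
2.4 [0.54505776 0.00516923 0.2372853 ] [[0.215, -0.977, -0.001], [-0.977, -0.215, 0.0], [-0.0, 0.001, -1.0]] [-0.54285635 -0.3934775  -0.69006234] 0.005503118838040673 row ang 103.0544552619401
```

>>> {"fn": "play_rows", "kwargs": {
  "commands": "0.1 -0.07 -0.5 0 0 0;0 0 -0.5 0 0 0;0 0 -0.4 0 0 0;0 0 -0.3 0 0 0;0 0 0 0 0 0;0 0 0 0 0 0"
}}

```text
time_s: 3.0
tcp_pos: [0.5488, 0.0029, 0.1869]
ee_rot: [[0.215, -0.977, 0.001], [-0.977, -0.215, -0.0], [0.0, -0.0, -1.0]]
wrist_force: [-0.2, -0.0, -0.6]
gripper_width: 0.001
gripper_force: 0.0
```

>>> {"fn": "play_rows", "kwargs": {
  "commands": "0 0 -0.05 0 0 0;0 0 -0.05 0 0 0;0 0 -0.05 0 0 0;0 0 -0.05 0 0 0;0 0 -0.05 0 0 0;0 0 -0.05 0 0 0"
}}

```text
time_s: 3.6
tcp_pos: [0.5485, 0.0026, 0.1774]
ee_rot: [[0.214, -0.977, -0.0], [-0.977, -0.214, -0.0], [0.0, 0.0, -1.0]]
wrist_force: [-0.3, -0.5, 0.1]
gripper_width: 0.008
gripper_force: 0.0
```

>>> {"fn": "play_rows", "kwargs": {
  "commands": "0 0 -0.05 0 0 0;0 0 -0.05 0 0 0;0 0 -0.05 0 0 0;0 0 -0.05 0 0 0;0 0 -0.05 0 0 0;0 0 -0.05 0 0 0;0 0 -0.05 0 0 0"
}}

```text
time_s: 4.3
tcp_pos: [0.5486, 0.0026, 0.1669]
ee_rot: [[0.214, -0.977, 0.0], [-0.977, -0.214, -0.0], [0.0, -0.0, -1.0]]
wrist_force: [-1.6, -0.3, 2.3]
gripper_width: 0.002
gripper_force: 1.4
```

>>> {"fn": "play_rows", "kwargs": {
  "commands": "0 0 -0.05 0 0 0;0 0 -0.05 0 0 0"
}}

```text
time_s: 4.5
tcp_pos: [0.5486, 0.0026, 0.1639]
ee_rot: [[0.214, -0.977, 0.0], [-0.977, -0.214, -0.0], [0.0, -0.0, -1.0]]
wrist_force: [-0.5, 0.2, 3.2]
gripper_width: 0.001
gripper_force: 1.4
```

>>> {"fn": "play_rows", "kwargs": {
  "commands": "0 0 -0.05 0 0 0;0 0 -0.05 0 0 0"
}}

```text
time_s: 4.7
tcp_pos: [0.5486, 0.0026, 0.1609]
ee_rot: [[0.214, -0.977, 0.0], [-0.977, -0.214, -0.0], [0.0, -0.0, -1.0]]
wrist_force: [-0.5, -0.1, 3.0]
gripper_width: 0.008
gripper_force: 1.4
```

>>> {"fn": "play_rows", "kwargs": {
  "commands": "0 0 -0.05 0 0 0;0 0 -0.03 0 0 0"
}}

```text
time_s: 4.9
tcp_pos: [0.5485, 0.0026, 0.1584]
ee_rot: [[0.214, -0.977, -0.0], [-0.977, -0.214, -0.0], [-0.0, 0.0, -1.0]]
wrist_force: [0.9, -1.0, 3.3]
gripper_width: 0.005
gripper_force: 1.4
```

>>> {"fn": "play_rows", "kwargs": {
  "commands": "0 0 -0.05 0 0 0;0 0 -0.05 0 0 0"
}}

```text
time_s: 5.1
tcp_pos: [0.5485, 0.0026, 0.1556]
ee_rot: [[0.214, -0.977, -0.0], [-0.977, -0.214, 0.0], [-0.0, 0.0, -1.0]]
wrist_force: [0.8, -0.7, 3.4]
gripper_width: 0.005
gripper_force: 1.4
```

>>> {"fn": "play_rows", "kwargs": {
  "commands": "0 0 -0.05 0 0 0;0 0 -0.03 0 0 0"
}}

```text
time_s: 5.3
tcp_pos: [0.5485, 0.0026, 0.1531]
ee_rot: [[0.214, -0.977, -0.0], [-0.977, -0.214, -0.0], [-0.0, 0.0, -1.0]]
wrist_force: [0.9, 0.4, 1.6]
gripper_width: 0.004
gripper_force: 1.4
```

>>> {"fn": "play_rows", "kwargs": {
  "commands": "0 0 -0.05 0 0 0;0 0 -0.05 0 0 0"
}}

```text
time_s: 5.5
tcp_pos: [0.5486, 0.0026, 0.1501]
ee_rot: [[0.214, -0.977, 0.0], [-0.977, -0.214, -0.0], [0.0, -0.0, -1.0]]
wrist_force: [0.9, 0.7, 2.6]
gripper_width: 0.005
gripper_force: 1.4
```

>>> {"fn": "play_rows", "kwargs": {
  "commands": "0 0 -0.05 0 0 0;0 0 -0.03 0 0 0"
}}

```text
time_s: 5.7
tcp_pos: [0.5485, 0.0026, 0.1477]
ee_rot: [[0.214, -0.977, -0.0], [-0.977, -0.214, -0.0], [-0.0, 0.0, -1.0]]
wrist_force: [0.1, 0.0, 2.2]
gripper_width: 0.006
gripper_force: 1.4
```

>>> {"fn": "play_rows", "kwargs": {
  "commands": "0 0 -0.05 0 0 0;0 0 -0.03 0 0 0"
}}

```text
time_s: 5.9
tcp_pos: [0.5485, 0.0026, 0.1453]
ee_rot: [[0.214, -0.977, -0.0], [-0.977, -0.214, -0.0], [-0.0, 0.0, -1.0]]
wrist_force: [-0.8, -0.1, 2.6]
gripper_width: 0.007
gripper_force: 1.4
```

>>> {"fn": "play_rows", "kwargs": {
  "commands": "0 0 -0.05 0 0 0;0 0 -0.03 0 0 0"
}}

```text
time_s: 6.1
tcp_pos: [0.5485, 0.0026, 0.1429]
ee_rot: [[0.214, -0.977, -0.0], [-0.977, -0.214, -0.0], [0.0, 0.0, -1.0]]
wrist_force: [1.1, -1.1, 2.7]
gripper_width: 0.008
gripper_force: 1.4
```

>>> {"fn": "play_rows", "kwargs": {
  "commands": "0 0 -0.05 0 0 0;0 0 -0.05 0 0 0"
}}

```text
time_s: 6.3
tcp_pos: [0.5485, 0.0026, 0.1399]
ee_rot: [[0.214, -0.977, 0.0], [-0.977, -0.214, 0.0], [-0.0, -0.0, -1.0]]
wrist_force: [0.6, -0.2, 2.5]
gripper_width: 0.005
gripper_force: 1.4
```

>>> {"fn": "play_rows", "kwargs": {
  "commands": "0 0 -0.05 0 0 0;0 0 -0.05 0 0 0;0 0 -0.05 0 0 0;0 0 -0.05 0 0 0"
}}

```text
time_s: 6.7
tcp_pos: [0.5485, 0.0026, 0.1339]
ee_rot: [[0.214, -0.977, -0.0], [-0.977, -0.214, -0.0], [-0.0, 0.0, -1.0]]
wrist_force: [0.3, -0.3, 3.0]
gripper_width: 0.008
gripper_force: 1.4
```

It is gliding at 45 mm of travel, so it is sound. I'll push it home in small steps.

>>> {"fn": "play_rows", "kwargs": {
  "commands": "0 0 -0.03 0 0 0;0 0 -0.03 0 0 0;0 0 -0.03 0 0 0;0 0 -0.03 0 0 0"
}}

```text
time_s: 7.1
tcp_pos: [0.5485, 0.0026, 0.1304]
ee_rot: [[0.214, -0.977, 0.0], [-0.977, -0.214, -0.0], [0.0, -0.0, -1.0]]
wrist_force: [-0.3, 0.2, 2.9]
gripper_width: 0.007
gripper_force: 1.5
```

>>> {"fn": "play_rows", "kwargs": {
  "commands": "0 0 -0.03 0 0 0;0 0 0 0 0 0"
}}

```text
time_s: 7.3
tcp_pos: [0.5487, 0.0026, 0.1297]
ee_rot: [[0.214, -0.977, 0.0], [-0.977, -0.214, -0.0], [0.0, -0.0, -1.0]]
wrist_force: [-0.8, -0.3, 4.0]
gripper_width: 0.01
gripper_force: 2.0
```

>>> {"fn": "play_rows", "kwargs": {
  "commands": "0 0 -0.03 0 0 0;0 0 0 0 0 0"
}}

```text
time_s: 7.5
tcp_pos: [0.549, 0.0027, 0.1292]
ee_rot: [[0.215, -0.977, 0.001], [-0.977, -0.215, -0.0], [0.0, -0.001, -1.0]]
wrist_force: [-0.4, 0.1, 5.8]
gripper_width: 0.004
gripper_force: 2.8
```

>>> {"fn": "play_rows", "kwargs": {
  "commands": "0 0 -0.02 0 0 0;0 0 0 0 0 0"
}}

```text
time_s: 7.7
tcp_pos: [0.5492, 0.0026, 0.129]
ee_rot: [[0.215, -0.977, 0.002], [-0.977, -0.215, -0.0], [0.0, -0.002, -1.0]]
wrist_force: [0.1, 0.7, 7.3]
gripper_width: 0.01
gripper_force: 3.5
```

>>> {"fn": "play_rows", "kwargs": {
  "commands": "0 0 0.2 0 0 0;0 0 0.5 0 0 0;0 0 0.5 0 0 0;0 0 0 0 0 0;0 0 0 0 0 0;0 0 0 0 0 0;0 0 0 0 0 0;0 0 0 0 0 0",
  "grip": 60
}}

```text
time_s: 8.5
tcp_pos: [0.5482, 0.0025, 0.1633]
ee_rot: [[0.214, -0.977, -0.001], [-0.977, -0.214, -0.0], [0.0, 0.001, -1.0]]
wrist_force: [0.1, -0.4, 0.2]
gripper_width: 0.64
gripper_force: 0.0
```

>>> {"fn": "play_rows", "kwargs": {
  "commands": "0 0 -0.5 0 0 0;0 0 -0.5 0 0 0;0 0 -0.3 0 0 0;0 0 -0.18 0 0 0;0 0 0 0 0 0;0 0 0 0 0 0",
  "grip": 60
}}

```text
time_s: 9.1
tcp_pos: [0.5489, 0.0027, 0.12]
ee_rot: [[0.215, -0.977, 0.001], [-0.977, -0.215, -0.0], [0.0, -0.001, -1.0]]
wrist_force: [-0.8, -0.1, 0.6]
gripper_width: 0.685
gripper_force: 0.0
```

>>> {"fn": "play_rows", "kwargs": {
  "commands": "0 0 0 0 0 0;0 0 0 0 0 0;0 0 0 0 0 0;0 0 0 0 0 0;0 0 0 0 0 0;0 0 0 0 0 0;0 0 0 0 0 0;0 0 0 0 0 0",
  "grip": 20
}}

```text
time_s: 9.9
tcp_pos: [0.5486, 0.0026, 0.1197]
ee_rot: [[0.214, -0.977, 0.0], [-0.977, -0.214, -0.0], [0.0, -0.0, -1.0]]
wrist_force: [0.2, -0.3, 0.6]
gripper_width: 0.3
gripper_force: 30.0
```

>>> {"fn": "play_rows", "kwargs": {
  "commands": "0 0 0.15 0 0 0;0 0 0.25 0 0 0;0 0 0.35 0 0 0;0 0 0.5 0 0 0;0 0 0.5 0 0 0;0 0 0.4 0 0 0;0 0 0.3 0 0 0;0 0 0.2 0 0 0;0 0 0 0 0 0;0 0 0 0 0 0"
}}

```text
time_s: 10.9
tcp_pos: [0.5482, 0.0026, 0.1987]
ee_rot: [[0.214, -0.977, -0.001], [-0.977, -0.214, 0.0], [-0.0, 0.001, -1.0]]
wrist_force: [0.4, -0.5, 0.1]
gripper_width: 0.303
gripper_force: 30.0
```

>>> {"fn": "play_rows", "kwargs": {
  "commands": "-0.04 0.5 0 0 0 0;-0.04 0.5 0 0 0 0;-0.04 0.5 0 0 0 0;-0.04 0.5 0 0 0 0;-0.04 0.5 0 0 0 0;-0.04 0.5 0 0 0 0;-0.03 0.5 0 0 0 0;-0.03 0.5 0 0 0 0;-0.03 0.5 0 0 0 0;-0.02 0.5 0 0 0 0;0 0.5 0 0 0 0;0 0.3 0 0 0 0;0 0.21 0 0 0 0;0 0 0 0 0 0;0 0 0 0 0 0;0 0 0 0 0 0"
}}

```text
time_s: 12.5
tcp_pos: [0.538, 0.1824, 0.1991]
ee_rot: [[0.214, -0.977, -0.0], [-0.977, -0.214, -0.0], [0.0, 0.0, -1.0]]
wrist_force: [-0.4, 0.6, -1.0]
gripper_width: 0.304
gripper_force: 30.0
```

Run:
```python
from h import *
p,d=snap('scene','sc2'); s=r.sense(); print(s['time_s'],s['tcp_pos'],s['gripper_width'],s['gripper_force'])
i=cams.camera_info('scene')
c=p[120:240,260:400]; cv2.imwrite('pics/sc2c.png',cv2.resize(c,None,fx=5,fy=5,interpolation=cv2.INTER_CUBIC))
K=np.array(i['mtx']);R=np.array(i['R']);t=np.array(i['t'])
def px(X):
    q=K@(R@X+t); return ((q[:2]/q[2]-[260,120]+.5)*5-.5).round()
x,y,z=s['tcp_pos']
for k in (0.01,.01-.016,.01-.119): print('axis at tcp%+.3f'%k,px(np.array([x,y,z+k])))
print('hole',px(np.array([.5382,.183,.05])))
```

```text
12.55 [0.53803901 0.18241441 0.19917757] 0.30139054635003815 29.999789893627167
axis at tcp+0.010 [346. 316.]
axis at tcp-0.006 [343. 331.]
axis at tcp-0.109 [326. 425.]
hole [321. 458.]
```

View pics/sc2c.png

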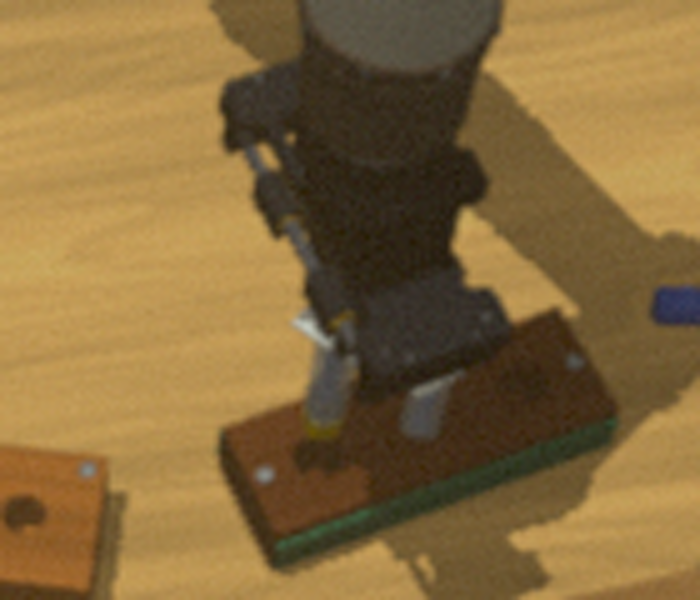

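The crop shows the syringe hanging upright, its yellow foot at about (322,430) over the hole at about (318,455). That matches the predicted line, so I'll lower it.

>>> {"fn": "play_rows", "kwargs": {
  "commands": "0 0 -0.4 0 0 0;0 0 -0.4 0 0 0;0 0 -0.3 0 0 0;0 0 -0.1 0 0 0;0 0 -0.1 0 0 0;0 0 -0.1 0 0 0;0 0 0 0 0 0"
}}

```text
time_s: 13.25
tcp_pos: [0.538, 0.1829, 0.1569]
ee_rot: [[0.214, -0.977, -0.0], [-0.977, -0.214, -0.0], [0.0, 0.0, -1.0]]
wrist_force: [0.0, 0.0, -0.9]
gripper_width: 0.302
gripper_force: 30.0
```

>>> {"fn": "play_rows", "kwargs": {
  "commands": "0 0 -0.1 0 0 0;0 0 -0.1 0 0 0;0 0 0 0 0 0"
}}

```text
time_s: 13.55
tcp_pos: [0.5378, 0.1828, 0.1507]
ee_rot: [[0.214, -0.977, -0.001], [-0.977, -0.214, -0.0], [0.0, 0.001, -1.0]]
wrist_force: [0.4, -0.6, -1.3]
gripper_width: 0.299
gripper_force: 30.0
```

Foot is about 8 mm inside the hole with no load, so I'll continue.

>>> {"fn": "play_rows", "kwargs": {
  "commands": "0 0 -0.1 0 0 0;0 0 -0.1 0 0 0;0 0 -0.1 0 0 0;0 0 -0.1 0 0 0;0 0 0 0 0 0"
}}

```text
time_s: 14.05
tcp_pos: [0.5377, 0.1827, 0.1385]
ee_rot: [[0.214, -0.977, -0.001], [-0.977, -0.214, -0.001], [0.0, 0.001, -1.0]]
wrist_force: [-0.1, 0.3, -1.3]
gripper_width: 0.303
gripper_force: 30.0
```

>>> {"fn": "play_rows", "kwargs": {
  "commands": "0 0 -0.1 0 0 0;0 0 -0.1 0 0 0;0 0 -0.1 0 0 0;0 0 -0.1 0 0 0;0 0 0 0 0 0"
}}

```text
time_s: 14.55
tcp_pos: [0.5377, 0.1827, 0.1265]
ee_rot: [[0.214, -0.977, -0.001], [-0.977, -0.214, -0.001], [0.0, 0.001, -1.0]]
wrist_force: [-0.2, -0.1, -1.1]
gripper_width: 0.302
gripper_force: 30.0
```

>>> {"fn": "play_rows", "kwargs": {
  "commands": "0 0 -0.05 0 0 0;0 0 -0.05 0 0 0;0 0 -0.05 0 0 0;0 0 0 0 0 0"
}}

```text
time_s: 14.95
tcp_pos: [0.5379, 0.1828, 0.1224]
ee_rot: [[0.214, -0.977, -0.0], [-0.977, -0.214, -0.0], [0.0, 0.0, -1.0]]
wrist_force: [0.3, -0.1, -0.2]
gripper_width: 0.302
gripper_force: 30.0
```

>>> {"fn": "play_rows", "kwargs": {
  "commands": "0 0 -0.03 0 0 0;0 0 -0.02 0 0 0;0 0 0 0 0 0"
}}

```text
time_s: 15.25
tcp_pos: [0.538, 0.1829, 0.1211]
ee_rot: [[0.214, -0.977, -0.0], [-0.977, -0.214, -0.0], [0.0, 0.0, -1.0]]
wrist_force: [-0.6, 0.0, -0.6]
gripper_width: 0.301
gripper_force: 30.0
```

>>> {"fn": "play_rows", "kwargs": {
  "commands": "0 0 -0.03 0 0 0;0 0 0 0 0 0"
}}

```text
time_s: 15.45
tcp_pos: [0.538, 0.1829, 0.1202]
ee_rot: [[0.214, -0.977, -0.0], [-0.977, -0.214, -0.0], [0.0, 0.0, -1.0]]
wrist_force: [-0.0, 0.5, -0.8]
gripper_width: 0.301
gripper_force: 30.0
```

>>> {"fn": "play_rows", "kwargs": {
  "commands": "0 0 0 0 0 0;0 0 0 0 0 0;0 0 0 0 0 0;0 0 0 0 0 0;0 0 0 0 0 0;0 0 0 0 0 0;0 0 0 0 0 0",
  "grip": 60
}}

```text
time_s: 16.15
tcp_pos: [0.5381, 0.1829, 0.1203]
ee_rot: [[0.214, -0.977, 0.0], [-0.977, -0.214, 0.0], [0.0, -0.0, -1.0]]
wrist_force: [-0.6, -0.2, 0.7]
gripper_width: 0.688
gripper_force: 0.0
```

>>> {"fn": "play_rows", "kwargs": {
  "commands": "0 0 0.2 0 0 0;0 0 0.4 0 0 0;0 0 0.6 0 0 0;0 0 0.8 0 0 0;0 0 0.8 0 0 0;-0.9 -0.5 0.8 0 0 0;-0.9 -0.5 0.3 0 0 0;-0.9 -0.5 0 0 0 0;-0.9 -0.5 0 0 0 0;0 0 0 0 0 0;0 0 0 0 0 0"
}}

```text
time_s: 17.25
tcp_pos: [0.4303, 0.123, 0.2388]
ee_rot: [[0.215, -0.977, 0.003], [-0.977, -0.215, 0.002], [-0.001, -0.003, -1.0]]
wrist_force: [0.1, 1.1, 0.3]
gripper_width: 0.686
gripper_force: 0.0
```

Run:
```python
from h import *
p,d=snap('scene','sc3'); s=r.sense(); print(s['time_s'],s['tcp_pos'],s['wrist_force'])
cv2.imwrite('pics/sc3c.png',cv2.resize(p[160:240,240:400],None,fx=5,fy=5,interpolation=cv2.INTER_CUBIC))
p,d=snap('top','top3')
m=cv2.inRange(cv2.cvtColor(p,cv2.COLOR_BGR2HSV),(105,150,60),(128,255,255))[195:250,190:300]
n,l,st,ce=cv2.connectedComponentsWithStats(m)
for a,k in zip(st[1:],ce[1:]):
    if a[4]>20: print(a[4],world('top',d,*(k+[190,195])),atz('top',*(k+[190,195]),.129))
```

```text
17.3 [0.43078593 0.12333846 0.23846042] [-0.18959135  0.50023097 -0.23004685]
27 [0.54205903 0.18363227 0.12780137] [0.54195985 0.18350155 0.129     ]
49 [0.5226794  0.25187506 0.1286042 ] [0.52265181 0.25181365 0.129     ]
```

View pics/sc3c.png

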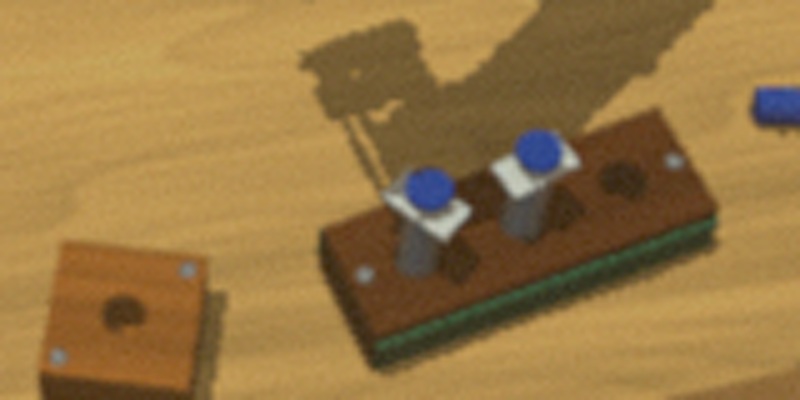

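The picture shows the syringe standing upright in the near rack hole, its thumb at (430,190). The done syringe at (538,150) hasn't moved. Both thumb rests are about 128 mm above the table, so the plunger is home and the foot is on the hole floor.

```bash
python3 -c "
from station import r
print(r.finish_job())"
```

```text
the job is handed in; nothing more can be done
None
```

The plunger glided at about 3 N, so I pushed it home (peak about 7.5 N) and stood the syringe in the free rack hole nearest the press block; the job is handed in, with no verdict returned.

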